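Find the sound reader dock and load the data loggers

TASK

One of the two logger docks has gone slack: first press the free tip of the left dock's spring finger down to its stop and let it up, then do the same on the right dock, and feel which finger pushes back firmly. Then drop every blue logger, one to a pocket and lying flat on the pocket floor, into the dock with the firm finger, and drop the red plug flat into any pocket of the slack dock to mark it out of service. Leave the timer, the stopper and the pen where they are.

Things in the scene. Friction and masses are not known exactly. Their poses are not given: they have to be found in the camera images.
- dock_1: First white reader dock on a black foot, fixed to the bench, 216 x 108 mm, top 22 mm above the bench; turned by at most 0.2 rad. Origin under its middle on the bench, z up. Five round pockets in a row along its x axis, at x = -80, -40, 0, 40, 80 mm, y = -22 mm: 33 mm across, 12 mm deep (floor 10 mm above the bench)
- dock_2: Second dock, same looks and measures as dock_1. The left dock is the one with the larger world y (they stand about 0.4 m apart in y); either may be on the left. Beside each row, at y = +30 mm in the dock's frame, runs a flat steel spring finger, clamped at x = 63 to 89 mm (clamp 44 mm high), pointing to -x, with a brass button at its free tip. One finger is firm, one slack
- finger_1 (a joint): Spring finger of dock_1: hinge angle at the clamp, 0 at rest, growing as the tip is pressed down, 0.13 rad at the stop (about 9.7 mm down at the tip). It springs back by itself. A sound finger needs about 3 N to start moving and about 12 N at the stop, a slack one under 1 N and about 3 N
- tip_1 (a point): Middle of the top of the brass button (16 mm across) at the free tip of dock_1's spring finger; at rest it is 42 mm above the bench, at x = -8 mm, y = +30 mm in the dock's frame
- finger_2 (a joint): Spring finger of dock_2: hinge angle at the clamp, 0 at rest, growing as the tip is pressed down, 0.13 rad at the stop (about 9.7 mm down at the tip). It springs back by itself. A sound finger needs about 3 N to start moving and about 12 N at the stop, a slack one under 1 N and about 3 N
- tip_2 (a point): Middle of the top of the brass button (16 mm across) at the free tip of dock_2's spring finger; at rest it is 42 mm above the bench, at x = -8 mm, y = +30 mm in the dock's frame
- logger_1_c (a point): Blue data logger: eight-sided button, 26 mm across the flats (28 mm over the corners), 16 mm thick, 40 g, with a steel face on both ends (either face may be up); point at its centre, z along its axis, x and y point at corners (flats face 22.5 degrees off them); 3 to 5 of the five loggers are present, lying flat on the bench
- logger_2_c (a point): Blue data logger: eight-sided button, 26 mm across the flats (28 mm over the corners), 16 mm thick, 40 g, with a steel face on both ends (either face may be up); point at its centre, z along its axis, x and y point at corners (flats face 22.5 degrees off them); 3 to 5 of the five loggers are present, lying flat on the bench
- logger_3_c (a point): Blue data logger: eight-sided button, 26 mm across the flats (28 mm over the corners), 16 mm thick, 40 g, with a steel face on both ends (either face may be up); point at its centre, z along its axis, x and y point at corners (flats face 22.5 degrees off them); 3 to 5 of the five loggers are present, lying flat on the bench
- logger_4_c (a point): Blue data logger: eight-sided button, 26 mm across the flats (28 mm over the corners), 16 mm thick, 40 g, with a steel face on both ends (either face may be up); point at its centre, z along its axis, x and y point at corners (flats face 22.5 degrees off them); 3 to 5 of the five loggers are present, lying flat on the bench
- logger_5_c (a point): Blue data logger: eight-sided button, 26 mm across the flats (28 mm over the corners), 16 mm thick, 40 g, with a steel face on both ends (either face may be up); point at its centre, z along its axis, x and y point at corners (flats face 22.5 degrees off them); 3 to 5 of the five loggers are present, lying flat on the bench
- red_plug_c (a point): Red out-of-service plug: eight-sided button, 26 mm across the flats (28 mm over the corners), 16 mm thick, 40 g, with a steel face on both ends (either face may be up); point at its centre, z along its axis, x and y point at corners (flats face 22.5 degrees off them)
- stirrer_top (a point): Fixed obstacle: middle of the top of the magnetic stirrer, a beige box with a white plate and two knobs, about 200 mm along x and 160 mm along y (far edge at x = 0.54 m), about 100 mm high; nothing else between the docks and the loggers is higher than 45 mm
- timer: Bystander: white bench timer 72 x 66 x 18 mm, lying flat; origin in the middle of its underside
- stopper: Bystander: pale silicone stopper 34 mm across, 26 mm high; origin in the middle of its underside
- pen: Bystander: slim pen 145 mm long; origin under its middle

How it is judged:
By the outcome, as a careful person would: the job done as asked, in the order asked, and still so for the second after the job is handed in, with the robot touching nothing.
Of logger_1, logger_2, logger_3, logger_4, logger_5 only 3 to 5 are there at a start; the rules pass over those that are not, and their reading is None.
At some moment in a run one of logger_1, logger_2, logger_3, logger_4, logger_5, red_plug may be knocked a few centimetres aside while the robot is not near it.
Once in a run the grip may slacken for a moment while it holds something.
It also fails if it takes over 208 s, if anything falls off the work surface, if the arm or the gripper's body presses on something with over 40 N, if the wrist force passes 120 N, or if a joint passes its speed limit or range.

ROBOT

A 7-joint arm with a two-finger parallel gripper is mounted at the origin on a cart in front of the work surface, level with it; the furniture and walls round the work are solid. World frame = base frame: x ahead of the robot, y to its left, z up, the work surface at z = 0. Lengths are in m, angles in rad, forces in N, time in s.
With the tool pointing down it reaches from about 0.4 to 0.875 m from the base axis. Payload 4.4 kg.
Tool frame: the origin (TCP) lies at the very end of the fingers, on their centre line; the grasp point (between the pads) lies robot.hold_point_z behind it (robot.hold_point_z is the distance from the TCP to the grasp point, in m); z points along the fingers, y is the line along which they close (so a half turn about z gives the same grasp; the last joint's range is limited). The gripper opens to 85 mm and grips with 20 to 120 N. Pads are 22 mm wide; open, the fingers measure 114 mm over their backs; the gripper's body (76 mm by 85 mm) begins 54 mm behind the grasp point. The pads swing forward as they close: fully open they stand 13 mm farther back than shut.
Start: joints at [1.035, 0.628, 0.038, 1.517, -0.027, 0.996, -0.02], TCP at [0.294, -0.58, 0.231] pointing down, gripper open.
Joint ranges: [-3.06, 3.06], [-0.37, 2.12], [-1.25, 1.32], [0.18, 2.47], [-1.1, 4.24], [0.23, 1.98], [-2.94, 2.94]. Speed limits (rad/s): [2.57, 2.57, 3.14, 3.14, 3.14, 3.14, 3.14].

INTERFACE

Orientations are given as a 3x3 rotation matrix whose columns are the frame's x, y, z axes.
In Python, from cell import robot gives the robot as it stands. The module is installed in compiled form; this text tells all that it offers.
- The arm moves only by the tool drive_tool, never from a script. Its argument "increments" is one flat list of numbers, 4 for each row, row after row: the shift along the tool's x, y, z scaled (see below), then the turn about the tool's z scaled (see below). A call has 1 to 12 rows; each row is the pose to reach, as a shift and turn from the pose commanded when the call began, along the tool's axes at that moment; what a row does not reach only later rows make up. The controller multiplies each number of a shift by 250 mm and each number of a turn by 45 degrees. A row lasts 1/8 s, in which the tool goes at most 62.5 mm and 10.7 degrees, less where a joint would pass 70% of its speed; a pose out of reach is approached as far as the arm can. A call with a number of a shift or a turn outside -1 to 1 is refused whole. A call with a gripper value outside its range is refused whole. "hand" is the finger opening in mm, from 0 to 85.4, set as the call begins (left out, the last holds). The fingers move at their own pace and stop on an object; the grip force is fixed at half the most. Time passes only in rows, so rows that repeat a pose let the fingers close. It gives the time, the measured TCP pose, the force, the opening and the grip force at its end, in the units of the state.
- robot.state(): the state, without advancing time (a new reading comes with each control period).
- robot.grab_frame(name): name is "side" or "top"; returns (picture, depth): 480x640x3 uint8, red, green, blue; 480x640 float32, m along the optical axis (not along the pixel's ray), 0 where there is no reading.
- robot.camera_info(name): a dict with "mtx" (3x3 intrinsics, pixels), "world_to_cam" (4x4, takes a point from world to camera coordinates). Camera axes: x right, y down, z forward; pixel columns grow to the right and rows downward; lengths in m; the calibration is good to about 2 mm. A picture is of the moment at which its call begins. camera_info takes no time and is no camera call.
- robot.sign_off(): hands the job in; it is judged then, once.
The state is a dict: "time": time; "joints": joint angles; "qd": joint speeds; "tau": joint torques, N m; "eef_pos": TCP position; "orientation": TCP orientation; "ft_force": force on the tool from outside, world axes, zero at the start; "ft_torque": the same for the moment, N m; "opening": finger opening in m; "finger_force": force on a finger pad.
Only numpy, scipy, OpenCV 4.12 (cv2) and the standard library are available. Lean on these libraries where they do the work, as an engineer would, in place of code of your own. Each camera call takes 0.05 s, during which the arm holds its last target. There are 200 camera calls.

## Working session

There is one attempt and no reset: what is moved stays moved. The work goes in short steps, Python scripts to look and compute and a tool call to move; the robot and the scene stay as the last step left them, time stands still between calls to the robot, and variables do not carry over. Pictures are saved under pics/ and viewed, at most 14 in all, crops included, and the job is handed in when it is done.

Besides the shell and the picture viewer there is one more tool, called after "Call:" as a command line: name --argument value ..., lists and objects as JSON in quotes. drive_tool: Moves the arm, as the interface text tells. Its arguments: {"type":"object","properties":{"increments":{"type":"array"},"hand":{"type":"number"}},"required":["increments"]}

```bash
mkdir -p pics; python3 - <<'E'
from cell import robot
import cv2,numpy as np
s=robot.state();print({k:np.round(v,3).tolist() for k,v in s.items()}, robot.hold_point_z)
for n in("top","side"):
    p,d=robot.grab_frame(n);cv2.imwrite(f"pics/{n}0.png",p[:,:,::-1]);np.save(f"pics/{n}0.npy",d)
    c=robot.camera_info(n);print(n,np.round(c["mtx"],1).tolist(),np.round(c["world_to_cam"],3).tolist())
E
```

```text
{'time': 0.0, 'joints': [1.035, 0.629, 0.038, 1.518, -0.027, 0.996, -0.02], 'qd': [0.001, -0.0, 0.001, 0.0, -0.001, -0.001, 0.001], 'tau': [-0.0, -56.339, 1.226, -19.344, 0.011, 0.011, 0.0], 'eef_pos': [0.294, -0.579, 0.23], 'orientation': [[0.892, 0.453, -0.001], [0.453, -0.892, 0.002], [0.0, -0.002, -1.0]], 'ft_force': [-0.653, 0.186, 0.022], 'ft_torque': [-0.032, -0.031, 0.015], 'finger_force': 0.0, 'opening': 0.085} 0.0187
top [[528.1, 0.0, 310.3], [0.0, 528.1, 230.9], [0.0, 0.0, 1.0]] [[0.027, -1.0, -0.002, -0.138], [-0.991, -0.027, -0.131, 0.599], [0.131, 0.005, -0.991, 1.534], [0.0, 0.0, 0.0, 1.0]]
side [[488.2, 0.0, 320.4], [0.0, 488.2, 236.4], [0.0, 0.0, 1.0]] [[0.999, -0.045, 0.007, -0.601], [-0.017, -0.523, -0.852, 0.026], [0.042, 0.851, -0.523, 1.24], [0.0, 0.0, 0.0, 1.0]]
```

View pics/top0.png

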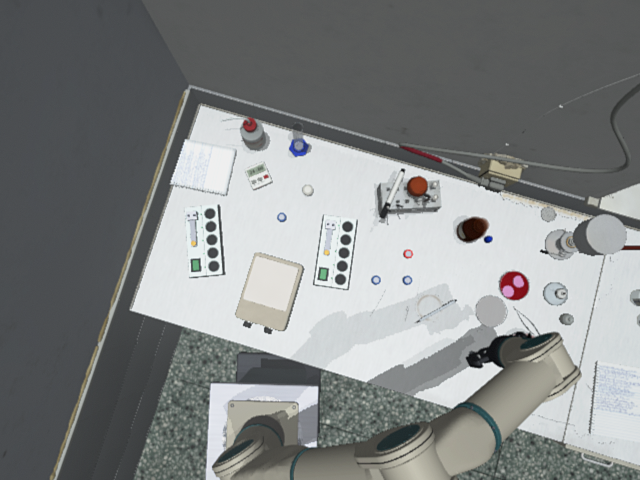

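View pics/side0.png

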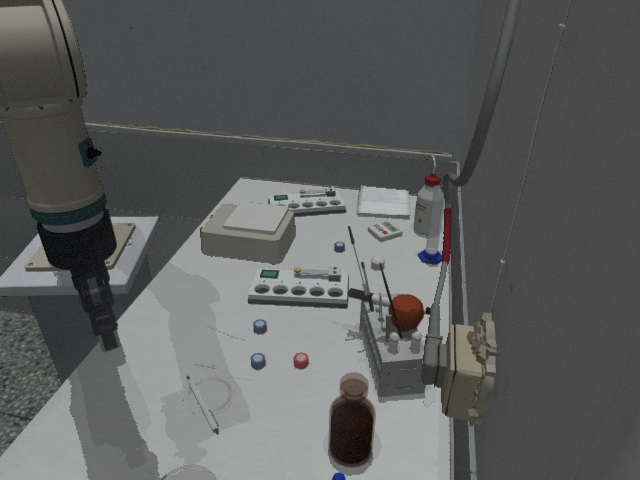

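Top view: left dock around (205,240) and right dock around (335,252). There are pale-blue loggers at (282,217), (376,280) and (407,280), and the red plug is at (408,254). A dark blue thing at (488,239) needs checking. The stirrer is at (270,290).

```bash
cat > h.py <<'E'
from cell import robot
import cv2,numpy as np
def ray(n,u,v,z):
    c=robot.camera_info(n);K=c["mtx"];T=np.array(c["world_to_cam"]);R=T[:3,:3];o=-R.T@T[:3,3]
    d=R.T@np.linalg.inv(K)@[u,v,1];return o+d*(z-o[2])/d[2]
def proj(n,p):
    c=robot.camera_info(n);T=np.array(c["world_to_cam"]);q=c["mtx"]@(T[:3,:3]@p+T[:3,3]);return q[:2]/q[2]
def blobs(n,p,d,col,z=.008):
    h=cv2.cvtColor(p,cv2.COLOR_RGB2HSV);H,S,V=cv2.split(h)
    m=((H>95)&(H<130)&(S>60)&(V>50)) if col=="blue" else (((H<8)|(H>172))&(S>90)&(V>100))
    k,l,st,ce=cv2.connectedComponentsWithStats(m.astype(np.uint8),connectivity=8)
    out=[]
    for i in range(1,k):
        if st[i,4]<15: continue
        # contour's bounding-box centre
        w=ray(n,st[i,0]+(st[i,2]-1)/2,st[i,1]+(st[i,3]-1)/2,z)
        if .2<w[0]<1.1: out.append((np.round(w[:2],4).tolist(),st[i,2:].tolist(),np.round(ce[i],1).tolist(),p[l==i].mean(0).round().tolist()))
    return out
E
python3 - <<'E'
from h import *
for n in("top","side"):
    p=cv2.imread(f"pics/{n}0.png")[:,:,::-1].copy()
    for c in("blue","red"):
        print(n,c)
        for b in blobs(n,p,None,c):print(b)
p=cv2.imread("pics/top0.png")
a=cv2.resize(p[195:300,180:280],None,fx=4,fy=4,interpolation=cv2.INTER_CUBIC)
b=cv2.resize(p[195:300,280:380],None,fx=4,fy=4,interpolation=cv2.INTER_CUBIC)
cv2.imwrite("pics/docks.png",np.hstack([a,b]))
E
```

```text
top blue
([0.8665, -0.0778], [20, 18, 204], [298.5, 147.7], [64.0, 78.0, 150.0])
([0.6468, -0.0311], [9, 9, 34], [281.5, 217.4], [98.0, 119.0, 160.0])
([0.5964, -0.6591], [8, 7, 44], [487.6, 238.9], [34.0, 50.0, 122.0])
([0.4634, -0.3228], [9, 9, 36], [375.7, 279.8], [102.0, 124.0, 167.0])
([0.4659, -0.4157], [9, 9, 35], [406.8, 279.9], [93.0, 115.0, 158.0])
top red
([0.9395, 0.079], [13, 14, 102], [249.7, 124.4], [135.0, 52.0, 56.0])
([0.8548, -0.4716], [32, 12, 75], [426.6, 154.5], [107.0, 37.0, 46.0])
([0.7658, -0.4546], [13, 12, 22], [421.8, 180.3], [121.0, 60.0, 43.0])
([0.5458, -0.4185], [9, 8, 34], [407.6, 253.6], [209.0, 98.0, 99.0])
([0.4583, -0.736], [29, 28, 400], [514.4, 284.8], [128.0, 25.0, 33.0])
side blue
([0.648, -0.0339], [10, 10, 64], [339.2, 247.4], [57.0, 68.0, 86.0])
([0.8649, -0.0888], [24, 15, 239], [430.0, 257.1], [30.0, 42.0, 96.0])
([0.463, -0.3217], [13, 14, 98], [259.4, 326.7], [63.0, 75.0, 96.0])
([0.4662, -0.4171], [14, 16, 103], [256.9, 360.6], [65.0, 79.0, 103.0])
([0.5982, -0.649], [14, 7, 78], [338.4, 476.4], [34.0, 51.0, 122.0])
side red
([0.9835, 0.3681], [14, 5, 46], [432.4, 178.4], [110.0, 33.0, 37.0])
([0.7626, -0.2533], [16, 12, 73], [400.9, 300.5], [108.0, 53.0, 37.0])
([0.7972, -0.2596], [5, 9, 16], [417.8, 302.2], [106.0, 53.0, 38.0])
([0.5455, -0.4138], [14, 11, 64], [300.6, 358.2], [149.0, 66.0, 65.0])
```

View pics/docks.png

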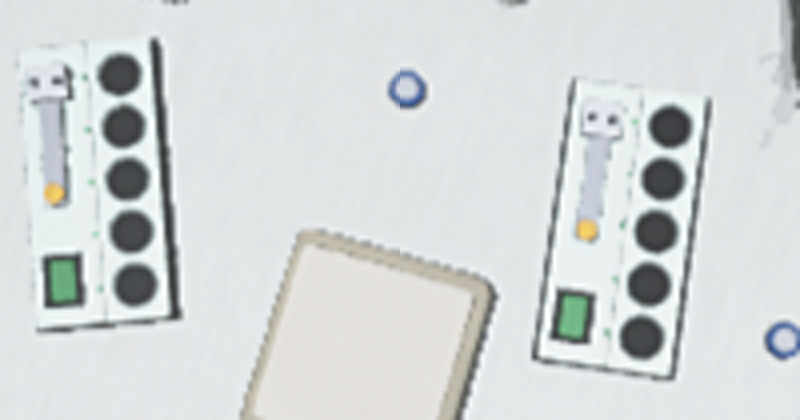

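Both docks' x axes point roughly along world +x. Pockets are on the right (−y) and the brass buttons on the left. Only three pale loggers have a steel face; the dark blue thing does not.

```bash
cat >> h.py <<'E'
def dock(n,p,box):
    """dark pocket centres and brass button, as world xy"""
    u0,v0,u1,v1=box;q=p[v0:v1,u0:u1];h=cv2.cvtColor(q,cv2.COLOR_RGB2HSV);H,S,V=cv2.split(h)
    k,l,st,ce=cv2.connectedComponentsWithStats((V<110).astype(np.uint8),connectivity=4)
    P=[(ray(n,ce[i][0]+u0,ce[i][1]+v0,.016)[:2],st[i,2:].tolist()) for i in range(1,k) if 25<st[i,4]<170]
    m=(H>10)&(H<32)&(S>100);y,x=np.nonzero(m)
    B=ray(n,x.mean()+u0,y.mean()+v0,.042)[:2] if len(x) else None
    return P,B,len(x)
E
python3 - <<'E'
from h import *
for n,bs in(("top",((180,195,228,285),(305,205,362,295))),("side",((265,183,350,220),(245,262,355,310)))):
    p=cv2.imread(f"pics/{n}0.png")[:,:,::-1].copy()
    for b in bs:
        P,B,k=dock(n,p,b);print(n,b,"brass",B.round(4),k)
        for q,s in P:print("  ",q.round(4),s)
    print(n,"cam",ray(n,0,0,9)*0+(-np.array(robot.camera_info(n)["world_to_cam"])[:3,:3].T@np.array(robot.camera_info(n)["world_to_cam"])[:3,3]).round(3))
E
```

```text
top (180, 195, 228, 285) brass [0.5569 0.2248] 17
   [0.5722 0.1477] [7, 70, 117]
   [0.6512 0.1858] [10, 10, 75]
   [0.6112 0.181 ] [10, 10, 76]
   [0.5714 0.1759] [10, 10, 76]
   [0.5318 0.1707] [10, 10, 77]
   [0.4922 0.2209] [10, 13, 53]
   [0.4916 0.1659] [10, 9, 75]
top (305, 205, 362, 295) brass [ 0.54   -0.1713] 15
   [ 0.6226 -0.2328] [10, 10, 75]
   [ 0.5829 -0.2278] [10, 10, 77]
   [ 0.5427 -0.2232] [10, 10, 78]
   [ 0.5031 -0.2184] [10, 10, 79]
   [ 0.4785 -0.1538] [8, 12, 28]
   [ 0.4633 -0.2135] [10, 10, 78]
top cam [ 0.396 -0.13   1.599]
side (265, 183, 350, 220) brass [0.5555 0.2197] 8
   [0.6157 0.2453] [36, 9, 112]
   [0.492  0.2287] [14, 6, 72]
   [0.6508 0.1908] [10, 4, 36]
   [0.6116 0.1855] [11, 4, 37]
   [0.5716 0.1809] [11, 4, 37]
   [0.5316 0.1759] [10, 4, 36]
side (245, 262, 355, 310) brass [ 0.5403 -0.1751] 19
   [ 0.4817 -0.1111] [21, 3, 36]
   [ 0.4767 -0.1558] [19, 9, 143]
   [ 0.6565 -0.227 ] [8, 21, 78]
   [ 0.4624 -0.2117] [14, 9, 97]
   [ 0.5025 -0.2162] [15, 8, 98]
   [ 0.5428 -0.2209] [15, 8, 99]
   [ 0.5822 -0.2256] [14, 9, 99]
   [ 0.6222 -0.2299] [15, 9, 103]
side cam [ 0.548 -1.069  0.675]
```

Call:
drive_tool --increments '[0,0,0,0.6,0,0,0,0.6,0,0,0,0.6,0,0,0,0.6]' --hand 0

```text
time: 0.6
eef_pos: [0.2943, -0.5792, 0.2308]
orientation: [[1.0, -0.0, -0.001], [-0.0, -1.0, 0.001], [-0.001, -0.001, -1.0]]
ft_force: [0.3, 0.8, -0.4]
opening: 0.0123
finger_force: 0.0
```

Call:
drive_tool --increments '[0.25,-1,0,0,0.25,-1,0,0,0.25,-1,0,0,0.25,-1,0,0,0.25,-1,0,0]'

```text
time: 1.23
eef_pos: [0.3585, -0.3247, 0.2313]
orientation: [[1.0, 0.008, -0.0], [0.008, -1.0, 0.003], [-0.0, -0.003, -1.0]]
ft_force: [0.9, -0.4, -0.9]
opening: 0.0001
finger_force: 0.0
```

Call:
drive_tool --increments '[0.5,-1,0,0,0.5,-1,0,0,0.5,-1,0,0,0.5,-1,0,0,0.5,-1,0,0]'

```text
time: 1.85
eef_pos: [0.4844, -0.077, 0.2314]
orientation: [[1.0, 0.004, 0.001], [0.004, -1.0, 0.001], [0.001, -0.001, -1.0]]
ft_force: [-0.0, 0.0, -0.5]
opening: 0.0002
finger_force: 0.0
```

Call:
drive_tool --increments '[0.3,-1,0,0,0.3,-1,0,0,0.3,-1,0,0,0.3,-1,0,0,0.3,-1,0,0]'

```text
time: 2.48
eef_pos: [0.5588, 0.1753, 0.2309]
orientation: [[1.0, 0.007, 0.001], [0.007, -1.0, 0.003], [0.001, -0.003, -1.0]]
ft_force: [0.8, -0.8, -1.5]
opening: -0.0002
finger_force: 0.0
```

Call:
drive_tool --increments '[0,-0.22,0,0,0,-0.22,0.2,0,0,-0.22,0.4,0,0,-0.22,0.4,0]'

```text
time: 2.98
eef_pos: [0.5557, 0.2222, 0.1279]
orientation: [[1.0, -0.002, -0.008], [-0.002, -1.0, -0.004], [-0.008, 0.004, -1.0]]
ft_force: [-0.4, -0.4, 0.0]
opening: 0.0001
finger_force: 0.0
```

Call:
drive_tool --increments '[0,0,0.2,0,0,0,0.3,0,0,0,0.34,0,0,0,0.34,0,0,0,0.34,0]'

```text
time: 3.6
eef_pos: [0.5594, 0.2253, 0.0481]
orientation: [[1.0, -0.002, 0.003], [-0.002, -1.0, 0.001], [0.003, -0.001, -1.0]]
ft_force: [-0.2, 0.7, 0.3]
opening: -0.0003
finger_force: 0.0
```

Call:
drive_tool --increments '[0,0,0.01,0,0,0,0.02,0,0,0,0.028,0,0,0,0.028,0]'

```text
time: 4.1
eef_pos: [0.5581, 0.2252, 0.0393]
orientation: [[1.0, -0.001, 0.0], [-0.001, -1.0, 0.0], [0.0, -0.0, -1.0]]
ft_force: [0.1, 1.0, 1.1]
opening: -0.0004
finger_force: 0.7
```

Call:
drive_tool --increments '[0,0,0.012,0,0,0,0.02,0,0,0,0.026,0,0,0,0.026,0,0,0,0.026,0]'

```text
time: 4.72
eef_pos: [0.5581, 0.2252, 0.033]
orientation: [[1.0, -0.001, 0.0], [-0.001, -1.0, 0.0], [0.0, -0.0, -1.0]]
ft_force: [-1.5, 0.6, 3.9]
opening: -0.0
finger_force: 2.0
```

Call:
drive_tool --increments '[0,0,0.006,0,0,0,0.008,0,0,0,0.008,0,0,0,0.008,0]'

```text
time: 5.22
eef_pos: [0.5582, 0.2252, 0.032]
orientation: [[1.0, -0.001, 0.001], [-0.001, -1.0, 0.0], [0.001, -0.0, -1.0]]
ft_force: [-2.0, -0.6, 12.9]
opening: -0.0001
finger_force: 6.3
```

Call:
drive_tool --increments '[0,0,-0.06,0,0,0,-0.2,0,0,0,-0.4,0,0,0,-0.66,0,0,0,-0.66,0]'

```text
time: 5.85
eef_pos: [0.5609, 0.2258, 0.2009]
orientation: [[1.0, -0.002, 0.009], [-0.002, -1.0, 0.004], [0.009, -0.004, -1.0]]
ft_force: [0.2, -0.3, -0.0]
opening: 0.0
finger_force: 0.0
```

Call:
drive_tool --increments '[0,0.25,0,0,-0.03,0.5,0,0,-0.07,0.79,0,0,-0.07,0.79,0,0]'

```text
time: 6.35
eef_pos: [0.5383, 0.0213, 0.1951]
orientation: [[1.0, -0.01, -0.003], [-0.01, -1.0, -0.003], [-0.003, 0.003, -1.0]]
ft_force: [-0.5, 0.5, -0.0]
opening: -0.0001
finger_force: 0.0
```

Call:
drive_tool --increments '[0,0.25,0,0,0,0.5,0,0,0,0.793,0,0,0,0.793,0.2,0,0,0.793,0.4,0,0,0.793,0.61,0,0,0.793,0.61,0,0,0.793,0.61,0]'

```text
time: 7.35
eef_pos: [0.5394, -0.1699, 0.0438]
orientation: [[1.0, -0.001, -0.002], [-0.001, -1.0, 0.001], [-0.002, -0.001, -1.0]]
ft_force: [-0.2, -0.4, -0.2]
opening: -0.0002
finger_force: 0.0
```

```bash
python3 - <<'E'
from h import *
s=robot.state();print(s["eef_pos"],s["ft_force"])
p,d=robot.grab_frame("top");cv2.imwrite("pics/t1.png",p[:,:,::-1])
P,B,k=dock("top",p,(180,195,228,285));print(B,k)
E
```

```text
[ 0.53938288 -0.16991151  0.04377748] [-0.184134   -0.38675849 -0.16183995]
[0.55692203 0.2247617 ] 17
```

Left finger sprang back, about 3 N near the stop: slack. Now the right one.

Call:
drive_tool --increments '[0,0,0.01,0,0,0,0.02,0,0,0,0.028,0,0,0,0.028,0]'

```text
time: 7.9
eef_pos: [0.5407, -0.1706, 0.0375]
orientation: [[1.0, -0.001, 0.002], [-0.001, -1.0, -0.0], [0.002, 0.0, -1.0]]
ft_force: [-1.3, -0.0, 8.7]
opening: 0.0
finger_force: 4.0
```

Call:
drive_tool --increments '[0,0,0.01,0,0,0,0.018,0,0,0,0.025,0,0,0,0.025,0]'

```text
time: 8.4
eef_pos: [0.5407, -0.1707, 0.0325]
orientation: [[1.0, -0.001, 0.002], [-0.001, -1.0, -0.0], [0.002, 0.0, -1.0]]
ft_force: [-3.0, 1.9, 16.8]
opening: 0.0001
finger_force: 8.8
```

Call:
drive_tool --increments '[0,0,0.004,0,0,0,0.004,0]'

```text
time: 8.65
eef_pos: [0.5407, -0.1707, 0.0322]
orientation: [[1.0, -0.002, 0.002], [-0.002, -1.0, -0.0], [0.002, 0.0, -1.0]]
ft_force: [-4.1, 2.1, 24.0]
opening: -0.0
finger_force: 11.9
```

Call:
drive_tool --increments '[0,0,-0.04,0,0,0,-0.2,0,0,0,-0.4,0,0,0,-0.5,0,0,0,-0.5,0]' --hand 60

```text
time: 9.28
eef_pos: [0.5414, -0.1711, 0.1564]
orientation: [[1.0, -0.001, 0.005], [-0.001, -1.0, -0.001], [0.005, 0.001, -1.0]]
ft_force: [-0.0, 0.2, -0.9]
opening: 0.0598
finger_force: 0.0
```

```bash
python3 - <<'E'
from h import *
s=robot.state();print(s["eef_pos"],s["opening"])
p,d=robot.grab_frame("top");cv2.imwrite("pics/t2.png",p[:,:,::-1])
for c in("blue","red"):
    for b in blobs("top",p,d,c):
        if b[1][0]<11:print(c,b[:3])
E
```

```text
[ 0.54138493 -0.17109604  0.15643398] 0.05980774681577471
blue ([0.6468, -0.0311], [9, 9, 34], [281.5, 217.4])
blue ([0.5964, -0.6591], [8, 7, 43], [487.7, 238.9])
blue ([0.4634, -0.3228], [9, 9, 36], [375.7, 279.8])
blue ([0.4659, -0.4157], [9, 9, 35], [406.8, 279.9])
red ([0.5458, -0.4185], [9, 8, 34], [407.6, 253.6])
```

Left is slack, right is firm. Fetching the lone logger between the docks first.

Call:
drive_tool --increments '[0.2,-0.25,0,0,0.424,-0.556,0,0,0.424,-0.556,0.15,0,0.424,-0.556,0.35,0,0.424,-0.556,0.35,0,0.424,-0.556,0.35,0]' --hand 50

```text
time: 10.07
eef_pos: [0.6461, -0.0332, 0.0671]
orientation: [[1.0, -0.003, -0.0], [-0.003, -1.0, -0.001], [-0.0, 0.001, -1.0]]
ft_force: [-0.2, -0.7, 0.0]
opening: 0.0501
finger_force: 0.0
```

```bash
python3 - <<'E'
from h import *
s=robot.state();print(s["eef_pos"],s["opening"])
p,d=robot.grab_frame("side")
for b in blobs("side",p,d,"blue"):print(b[:3])
u,v=proj("side",[.647,-.032,.03]).astype(int);print(u,v)
cv2.imwrite("pics/s3.png",cv2.resize(p[v-60:v+40,u-65:u+65,::-1],None,fx=5,fy=5,interpolation=cv2.INTER_CUBIC))
E
```

```text
[ 0.64607455 -0.03321812  0.0670532 ] 0.05007662045423787
([0.6478, -0.0362], [10, 9, 60], [339.2, 247.9])
([0.8649, -0.0888], [24, 15, 241], [429.9, 257.1])
([0.463, -0.3217], [13, 14, 94], [259.1, 326.6])
([0.4662, -0.4171], [14, 16, 107], [257.3, 361.0])
([0.5982, -0.649], [14, 7, 78], [338.4, 476.4])
339 238
```

View pics/s3.png

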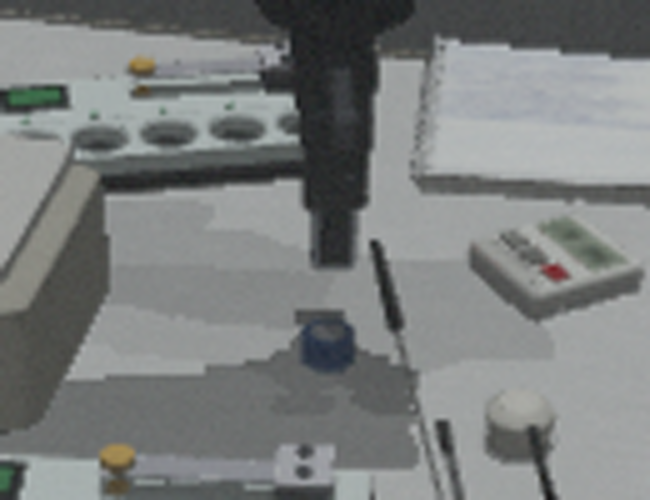

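The gripper is above the logger: finger at crop column 332, logger at 328. Descending and gripping.

Call:
drive_tool --increments '[0,0,0.12,0,0,0,0.25,0,0,0,0.25,0,0,0,0.25,0]'

```text
time: 10.62
eef_pos: [0.6477, -0.0325, 0.0064]
orientation: [[1.0, -0.002, 0.003], [-0.002, -1.0, -0.0], [0.003, 0.0, -1.0]]
ft_force: [0.2, 0.6, 0.4]
opening: 0.0498
finger_force: 0.0
```

Call:
drive_tool --increments '[0,0,0,0,0,0,0,0,0,0,0,0,0,0,0,0,0,0,0,0]' --hand 10

```text
time: 11.25
eef_pos: [0.6475, -0.0322, 0.0064]
orientation: [[1.0, -0.002, 0.003], [-0.002, -1.0, -0.0], [0.003, 0.0, -1.0]]
ft_force: [-0.4, -0.6, 7.2]
opening: 0.0243
finger_force: 58.5
```

Call:
drive_tool --increments '[0,0,-0.1,0,0,0,-0.3,0,0,0,-0.3,0,0,0,-0.3,0,0,0,-0.3,0]'

```text
time: 11.88
eef_pos: [0.6452, -0.0317, 0.0781]
orientation: [[1.0, -0.001, -0.002], [-0.001, -1.0, 0.0], [-0.002, -0.0, -1.0]]
ft_force: [0.3, 0.1, -0.7]
opening: 0.0241
finger_force: 59.0
```

```bash
cat >> h.py <<'E'
def held(col="blue"):
    """edge-fit of held logger, side picture crop and numbers"""
    s=robot.state();e=np.array(s["eef_pos"]);o={}
    for n in("side","top"):
        p,d=robot.grab_frame(n)
        u,v=proj(n,e+[0,0,.0]).astype(int)
        for b in blobs(n,p,d,col,e[2]):
            if np.hypot(b[0][0]-e[0],b[0][1]-e[1])<.05:print(n,b[:3],"tcp pix",proj(n,e).round(1))
        if n=="side":c=cv2.resize(p[v-50:v+50,u-65:u+65,::-1],None,fx=5,fy=5,interpolation=cv2.INTER_CUBIC)
    print("tcp",e.round(4),"open",round(s["opening"],4),"ff",s["finger_force"],"t",s["time"]);return c
E
python3 - <<'E'
from h import *
cv2.imwrite("pics/s4.png",held())
E
```

```text
tcp [ 0.6452 -0.0317  0.0781] open 0.0241 ff 58.97228479385376 t 11.875
```

View pics/s4.png

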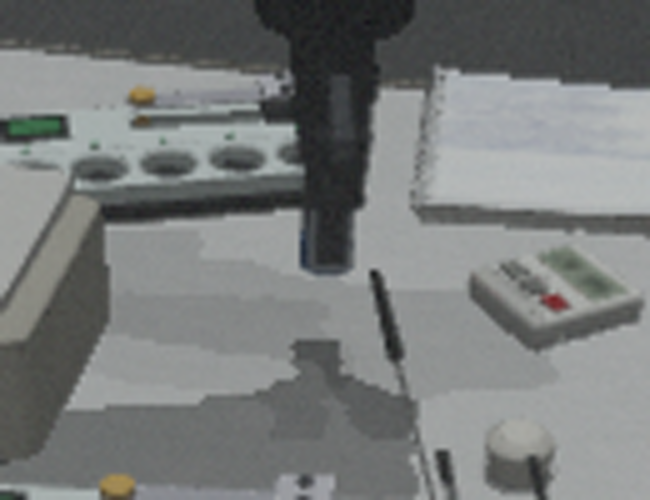

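The logger is held, with its left edge peeking out at column 300 beside the finger, so it sits about 1.5 mm to −x of the tool. Carrying it to the middle pocket of the right dock.

Call:
drive_tool --increments '[0,0.2,-0.12,0,0,0.45,-0.12,0,-0.2,0.7,-0.12,0,-0.412,0.764,-0.12,0,-0.412,0.764,-0.12,0,-0.412,0.764,0,0,-0.412,0.764,0.04,0,-0.412,0.764,0.04,0]'

```text
time: 12.98
eef_pos: [0.5429, -0.2218, 0.0682]
orientation: [[1.0, -0.0, -0.001], [-0.0, -1.0, 0.001], [-0.001, -0.001, -1.0]]
ft_force: [0.1, 0.3, -0.6]
opening: 0.0241
finger_force: 59.1
```

```bash
python3 - <<'E'
from h import *
c=held();p,d=robot.grab_frame("top");u,v=proj("top",[.543,-.223,.03]).astype(int)
t=cv2.resize(p[v-50:v+50,u-40:u+40,::-1],None,fx=5,fy=5,interpolation=cv2.INTER_CUBIC)
cv2.imwrite("pics/s5.png",np.hstack([c[:,125:525],t]))
print(proj("side",[.5428,-.223,.022]),proj("top",[.5428,-.223,.022]),u,v)
E
```

```text
tcp [ 0.5429 -0.2218  0.0682] open 0.0241 ff 59.064059257507324 t 12.975
[298.26438786 288.93732952] [343.54351132 252.2949051 ] 343 251
```

View pics/s5.png

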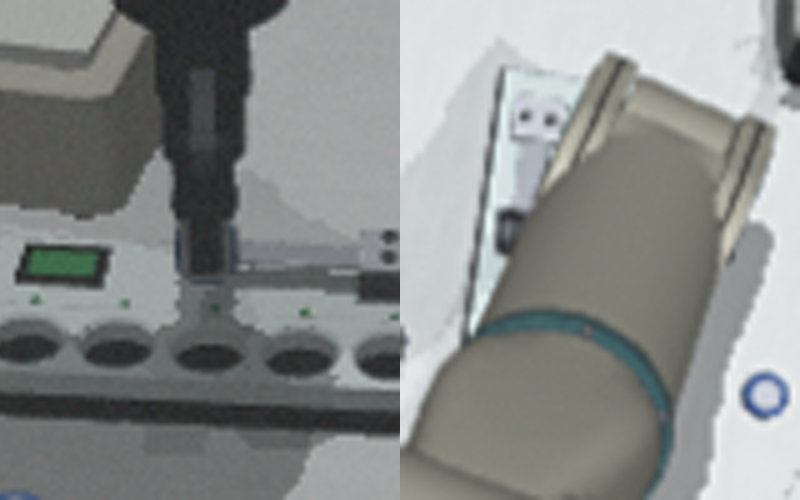

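Held logger centre is at crop column 207 and pocket centre at 208, so x is good. Lowering.

Call:
drive_tool --increments '[-0.002,0,0.06,0,-0.002,0,0.12,0,-0.002,0,0.14,0,-0.002,0,0.16,0,-0.002,0,0.16,0]'

```text
time: 13.75
eef_pos: [0.5423, -0.2227, 0.0288]
orientation: [[1.0, -0.002, -0.0], [-0.002, -1.0, 0.0], [-0.0, -0.0, -1.0]]
ft_force: [-0.2, -0.1, -0.7]
opening: 0.0245
finger_force: 59.0
```

Call:
drive_tool --increments '[0,0,0.01,0,0,0,0.018,0,0,0,0.018,0,0,0,0.018,0]'

```text
time: 14.25
eef_pos: [0.5425, -0.223, 0.0246]
orientation: [[1.0, -0.002, 0.0], [-0.002, -1.0, -0.0], [0.0, 0.0, -1.0]]
ft_force: [1.1, -1.5, -1.1]
opening: 0.0243
finger_force: 59.1
```

Call:
drive_tool --increments '[0,0,0.005,0,0,0,0.005,0]'

```text
time: 14.5
eef_pos: [0.5425, -0.223, 0.0234]
orientation: [[1.0, -0.002, 0.0], [-0.002, -1.0, -0.0], [0.0, 0.0, -1.0]]
ft_force: [0.8, -1.4, -0.0]
opening: 0.0246
finger_force: 59.1
```

Call:
drive_tool --increments '[0,0,0,0,0,0,0,0,0,0,0,0,0,0,-0.1,0,0,0,-0.3,0,0,0,-0.3,0,0,0,-0.3,0]' --hand 38

```text
time: 15.38
eef_pos: [0.5421, -0.2224, 0.0983]
orientation: [[1.0, -0.001, -0.0], [-0.001, -1.0, 0.0], [-0.0, -0.0, -1.0]]
ft_force: [-0.5, -0.5, -1.0]
opening: 0.0381
finger_force: 0.0
```

```bash
python3 - <<'E'
from h import *
p,d=robot.grab_frame("side");print(robot.state()["eef_pos"])
cv2.imwrite("pics/s6.png",cv2.resize(p[240:380,230:370,::-1],None,fx=4,fy=4,interpolation=cv2.INTER_CUBIC))
for c in("blue","red"):
  for b in blobs("side",p,d,c)[:8]:print(c,b[:3])
E
```

```text
[ 0.54160432 -0.22225348  0.09760934]
blue ([0.8654, -0.0867], [24, 16, 240], [429.9, 257.1])
blue ([0.5421, -0.2069], [13, 10, 71], [298.0, 290.5])
blue ([0.4631, -0.3232], [13, 15, 111], [259.6, 326.7])
blue ([0.4662, -0.4171], [14, 16, 115], [257.4, 361.1])
blue ([0.5982, -0.649], [14, 7, 77], [338.5, 476.4])
red ([0.9835, 0.3681], [14, 5, 48], [432.4, 178.3])
red ([0.7646, -0.2601], [17, 16, 75], [401.6, 303.1])
red ([0.7885, -0.2542], [12, 12, 40], [411.6, 301.1])
red ([0.5455, -0.4138], [14, 11, 65], [300.5, 358.3])
```

View pics/s6.png

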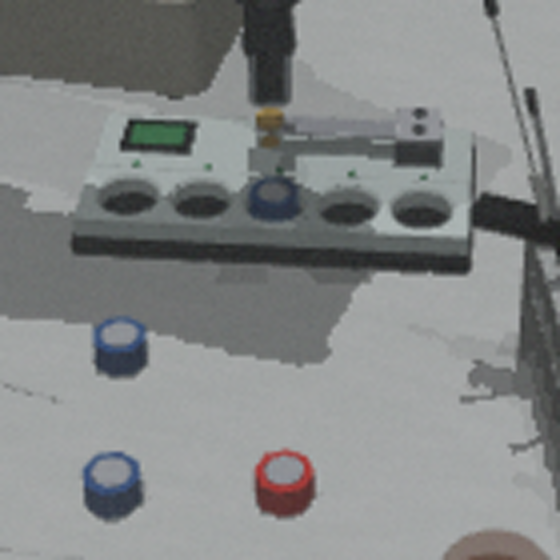

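Logger 1 sits flat in the middle pocket, at crop (272,200). Next logger 2, at (.463,−.3225).

Call:
drive_tool --increments '[-0.1,0.2,0,0,-0.317,0.399,0,0,-0.317,0.399,0,0,-0.317,0.399,0.15,0,-0.317,0.399,0.25,0,-0.317,0.399,0.25,0]' --hand 50

```text
time: 16.18
eef_pos: [0.4615, -0.3203, 0.0333]
orientation: [[1.0, -0.001, -0.005], [-0.001, -1.0, 0.004], [-0.005, -0.004, -1.0]]
ft_force: [-0.0, 1.0, -0.3]
opening: 0.05
finger_force: 0.0
```

Call:
drive_tool --increments '[0,0,0.06,0,0,0,0.12,0,0,0,0.12,0,0,0,0.12,0]'

```text
time: 16.68
eef_pos: [0.4631, -0.3224, 0.006]
orientation: [[1.0, -0.001, 0.0], [-0.001, -1.0, -0.0], [0.0, 0.0, -1.0]]
ft_force: [-0.9, -0.3, -0.0]
opening: 0.0501
finger_force: 0.0
```

Call:
drive_tool --increments '[0,0,0,0,0,0,0,0,0,0,0,0,0,0,0,0,0,0,0,0]' --hand 10

```text
time: 17.3
eef_pos: [0.4633, -0.3226, 0.0067]
orientation: [[1.0, -0.002, 0.001], [-0.002, -1.0, -0.001], [0.001, 0.001, -1.0]]
ft_force: [-0.4, 0.1, 5.7]
opening: 0.0244
finger_force: 58.6
```

Call:
drive_tool --increments '[0,0,-0.1,0,0,0,-0.3,0,0,0,-0.3,0,0,0,-0.3,0,0,0,-0.3,0]'

```text
time: 17.92
eef_pos: [0.4621, -0.3217, 0.0797]
orientation: [[1.0, -0.001, -0.002], [-0.001, -1.0, 0.001], [-0.002, -0.001, -1.0]]
ft_force: [0.0, 0.8, -0.9]
opening: 0.0243
finger_force: 59.0
```

```bash
python3 - <<'E'
from h import *
cv2.imwrite("pics/s7.png",held())
E
```

```text
side ([0.4739, -0.3207], [2, 11, 19], [262.4, 297.1]) tcp pix [256.3 297.5]
tcp [ 0.4621 -0.3217  0.0797] open 0.0243 ff 58.971662521362305 t 17.925
```

Call:
drive_tool --increments '[0.08,-0.2,0,0,0.158,-0.417,0,0,0.158,-0.417,0,0,0.158,-0.417,0.04,0,0.158,-0.417,0.04,0]'

```text
time: 18.65
eef_pos: [0.501, -0.2195, 0.0696]
orientation: [[1.0, -0.004, -0.003], [-0.004, -1.0, -0.0], [-0.003, 0.0, -1.0]]
ft_force: [-0.3, -0.7, 0.3]
opening: 0.0243
finger_force: 59.1
```

```bash
python3 - <<'E'
from h import *
cv2.imwrite("pics/s8.png",held())
print(proj("side",[.5028,-.2183,.022]))
E
```

```text
tcp [ 0.501  -0.2195  0.0696] open 0.0243 ff 59.09583270549774 t 18.65
[279.88276359 288.01457051]
```

View pics/s8.png

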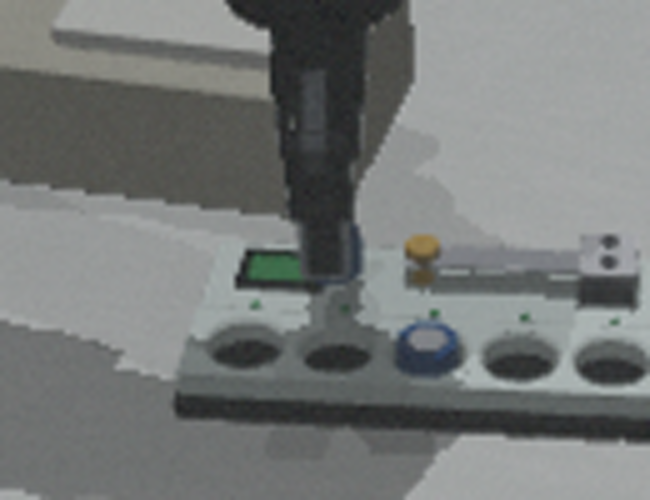

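Logger is about 1 mm to +x of the tool (centre column 331, pocket 337, expected 332 allowing for height). Trim slightly and lower.

Call:
drive_tool --increments '[-0.003,0,0.06,0,-0.003,0,0.12,0,-0.003,0,0.145,0,-0.003,0,0.16,0,-0.003,0,0.16,0]'

```text
time: 19.38
eef_pos: [0.5018, -0.2181, 0.0306]
orientation: [[1.0, -0.001, -0.0], [-0.001, -1.0, 0.0], [-0.0, -0.0, -1.0]]
ft_force: [0.2, -0.2, -0.3]
opening: 0.0243
finger_force: 59.1
```

Call:
drive_tool --increments '[0,0,0.01,0,0,0,0.018,0,0,0,0.024,0,0,0,0.024,0]'

```text
time: 19.88
eef_pos: [0.5019, -0.2184, 0.0248]
orientation: [[1.0, -0.002, 0.0], [-0.002, -1.0, -0.0], [0.0, 0.0, -1.0]]
ft_force: [0.6, -1.4, -1.9]
opening: 0.0245
finger_force: 59.1
```

Call:
drive_tool --increments '[0,0,0.005,0,0,0,0.005,0]'

```text
time: 20.12
eef_pos: [0.5019, -0.2184, 0.0236]
orientation: [[1.0, -0.002, 0.0], [-0.002, -1.0, -0.0], [0.0, 0.0, -1.0]]
ft_force: [-0.7, -1.0, -0.5]
opening: 0.0245
finger_force: 59.1
```

Call:
drive_tool --increments '[0,0,0,0,0,0,0,0,0,0,0,0,0,0,-0.1,0,0,0,-0.3,0,0,0,-0.3,0,0,0,-0.3,0]' --hand 38

```text
time: 21.0
eef_pos: [0.5016, -0.2178, 0.0984]
orientation: [[1.0, -0.001, -0.0], [-0.001, -1.0, 0.0], [-0.0, -0.0, -1.0]]
ft_force: [-0.5, 0.1, -0.2]
opening: 0.038
finger_force: 0.0
```

Call:
drive_tool --increments '[-0.05,0.2,0,0,-0.1,0.45,0,0,-0.146,0.7,0,0,-0.146,0.792,0,0,-0.146,0.792,0,0,-0.146,0.792,0,0]' --hand 50

```text
time: 21.75
eef_pos: [0.465, -0.4136, 0.0973]
orientation: [[1.0, 0.0, -0.002], [0.0, -1.0, 0.003], [-0.002, -0.003, -1.0]]
ft_force: [0.7, -0.4, 0.3]
opening: 0.05
finger_force: 0.0
```

```bash
python3 - <<'E'
from h import *
print(robot.state()["eef_pos"])
for n in("side","top"):
  p,d=robot.grab_frame(n)
  for c in("blue","red"):
    for b in blobs(n,p,d,c):
      if b[1][0]<15 and b[0][0]<.7: print(n,c,b[:3])
  if n=="side":cv2.imwrite("pics/s9.png",cv2.resize(p[240:380,230:370,::-1],None,fx=4,fy=4,interpolation=cv2.INTER_CUBIC))
E
```

```text
[ 0.46500578 -0.41362648  0.09727225]
side blue ([0.5021, -0.2018], [13, 10, 78], [279.8, 289.1])
side blue ([0.5421, -0.2051], [13, 11, 73], [297.9, 289.8])
side blue ([0.4662, -0.4171], [14, 16, 125], [257.5, 362.1])
side blue ([0.5982, -0.649], [14, 7, 77], [338.5, 476.4])
side red ([0.5455, -0.4138], [14, 11, 66], [300.6, 358.3])
top blue ([0.5964, -0.6591], [8, 7, 43], [487.7, 238.9])
top blue ([0.5434, -0.2222], [9, 10, 49], [343.0, 252.6])
top blue ([0.504, -0.2169], [9, 10, 45], [341.1, 265.7])
top red ([0.5458, -0.4185], [9, 8, 32], [407.6, 253.7])
```

View pics/s9.png

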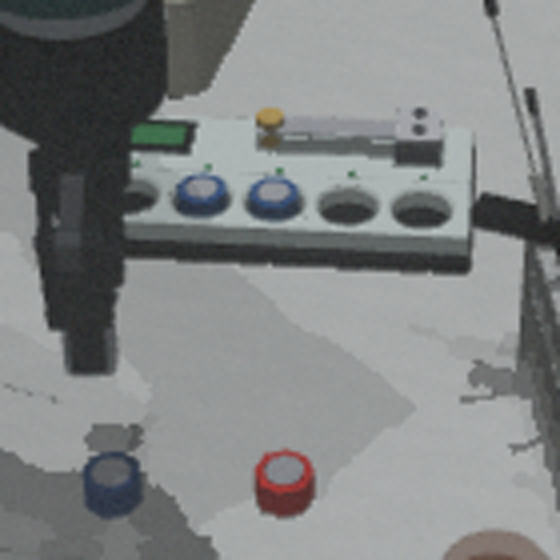

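Both loggers are flat in pockets 2 and 3, and logger 3 is where expected. Grasping it.

Call:
drive_tool --increments '[0.002,0,0.15,0,0.002,0,0.28,0,0.002,0,0.37,0,0.002,0,0.37,0,0.002,0,0.37,0]'

```text
time: 22.48
eef_pos: [0.4664, -0.4157, 0.0069]
orientation: [[1.0, -0.0, 0.001], [-0.0, -1.0, -0.001], [0.001, 0.001, -1.0]]
ft_force: [-0.7, -0.7, 1.3]
opening: 0.0503
finger_force: 0.0
```

Call:
drive_tool --increments '[0,0,0,0,0,0,0,0,0,0,0,0,0,0,0,0,0,0,0,0]' --hand 10

```text
time: 23.1
eef_pos: [0.4664, -0.4166, 0.0078]
orientation: [[1.0, -0.001, 0.002], [-0.001, -1.0, -0.001], [0.002, 0.001, -1.0]]
ft_force: [-0.5, 0.8, 5.8]
opening: 0.0242
finger_force: 58.6
```

Call:
drive_tool --increments '[0,0,-0.1,0,0,0,-0.3,0,0,0,-0.3,0,0,0,-0.3,0,0,0,-0.3,0]'

```text
time: 23.72
eef_pos: [0.4648, -0.4154, 0.0801]
orientation: [[1.0, -0.001, -0.002], [-0.001, -1.0, 0.001], [-0.002, -0.001, -1.0]]
ft_force: [0.6, 0.3, -0.1]
opening: 0.0239
finger_force: 59.0
```

Call:
drive_tool --increments '[0,-0.2,0,0,0,-0.45,0,0,-0.013,-0.7,0,0,-0.013,-0.813,0,0,-0.013,-0.813,0.05,0,-0.013,-0.813,0.05,0,-0.013,-0.813,0.05,0]'

```text
time: 24.6
eef_pos: [0.4622, -0.2145, 0.0681]
orientation: [[1.0, -0.004, -0.001], [-0.004, -1.0, -0.001], [-0.001, 0.001, -1.0]]
ft_force: [-0.0, 0.6, -0.3]
opening: 0.0241
finger_force: 59.1
```

```bash
python3 - <<'E'
from h import *
cv2.imwrite("pics/s10.png",held())
print(proj("side",[.4631,-.2133,.022]),proj("side",[.4631,-.2133,.07]))
E
```

```text
side ([0.4665, -0.2179], [9, 11, 19], [263.7, 272.3]) tcp pix [260.1 270.1]
tcp [ 0.4622 -0.2145  0.0681] open 0.0241 ff 59.0599125623703 t 24.6
[261.72653951 287.00893668] [260.47853752 269.05046683]
```

View pics/s10.png

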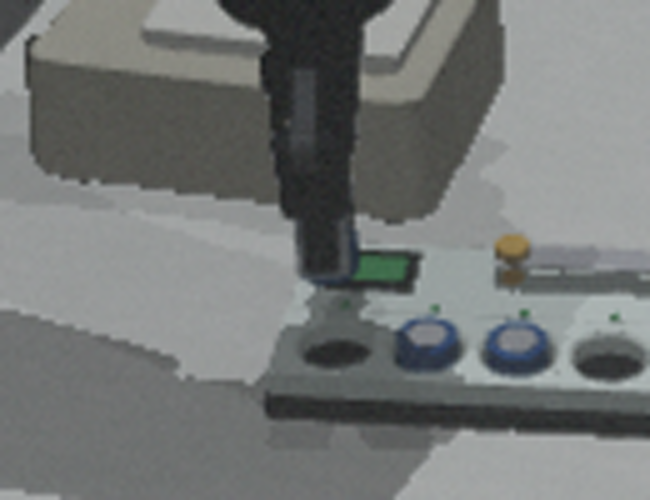

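Logger centre is near column 327 and pocket at 336 (expected 330, with the arm still settling). Aligned; lowering.

Call:
drive_tool --increments '[0.001,0,0.06,0,0.001,0,0.12,0,0.001,0,0.145,0,0.001,0,0.16,0,0.001,0,0.16,0]'

```text
time: 25.32
eef_pos: [0.4624, -0.2126, 0.0291]
orientation: [[1.0, -0.001, -0.001], [-0.001, -1.0, 0.001], [-0.001, -0.001, -1.0]]
ft_force: [-1.5, 0.5, 10.1]
opening: 0.0241
finger_force: 60.0
```

Call:
drive_tool --increments '[0,0,0.01,0,0,0,0.018,0,0,0,0.024,0,0,0,0.024,0]'

```text
time: 25.82
eef_pos: [0.4632, -0.2138, 0.0224]
orientation: [[1.0, -0.002, 0.001], [-0.002, -1.0, -0.001], [0.001, 0.001, -1.0]]
ft_force: [0.8, -3.8, -0.1]
opening: 0.024
finger_force: 59.4
```

Call:
drive_tool --increments '[0,0.003,0,0,0,0.003,0,0,0,0.003,0,0,0,0.003,-0.1,0,0,0.003,-0.3,0,0,0.003,-0.3,0,0,0.003,-0.3,0]' --hand 38

```text
time: 26.7
eef_pos: [0.4626, -0.2132, 0.0974]
orientation: [[1.0, -0.001, -0.0], [-0.001, -1.0, 0.0], [-0.0, -0.0, -1.0]]
ft_force: [0.1, 0.3, -0.3]
opening: 0.038
finger_force: 0.0
```

Call:
drive_tool --increments '[0.1,0.2,0,0,0.2,0.4,0,0,0.33,0.65,0,0,0.33,0.809,0,0,0.33,0.809,0,0,0.33,0.809,0,0]' --hand 50

```text
time: 27.45
eef_pos: [0.5441, -0.4143, 0.0955]
orientation: [[1.0, -0.001, -0.003], [-0.001, -1.0, 0.003], [-0.003, -0.003, -1.0]]
ft_force: [0.6, 0.8, 0.3]
opening: 0.0498
finger_force: 0.0
```

```bash
python3 - <<'E'
from h import *
print(robot.state()["eef_pos"])
for n in("side","top"):
  p,d=robot.grab_frame(n)
  for c in("blue","red"):
    for b in blobs(n,p,d,c):
      if b[1][0]<15 and b[0][0]<.7: print(n,c,b[:3])
  if n=="side":cv2.imwrite("pics/s11.png",cv2.resize(p[240:380,230:370,::-1],None,fx=4,fy=4,interpolation=cv2.INTER_CUBIC))
E
```

```text
[ 0.54405041 -0.41427183  0.09553685]
side blue ([0.4609, -0.1967], [12, 10, 73], [261.5, 288.1])
side blue ([0.5043, -0.2001], [13, 11, 77], [280.5, 289.1])
side blue ([0.5982, -0.649], [14, 7, 78], [338.4, 476.4])
side red ([0.5418, -0.4124], [10, 10, 26], [297.4, 358.3])
top blue ([0.5964, -0.6591], [8, 7, 43], [487.7, 238.9])
top blue ([0.5434, -0.2222], [9, 10, 48], [343.0, 252.5])
top blue ([0.504, -0.2184], [10, 10, 47], [341.3, 265.4])
top blue ([0.4634, -0.2132], [10, 9, 47], [339.4, 279.2])
```

View pics/s11.png

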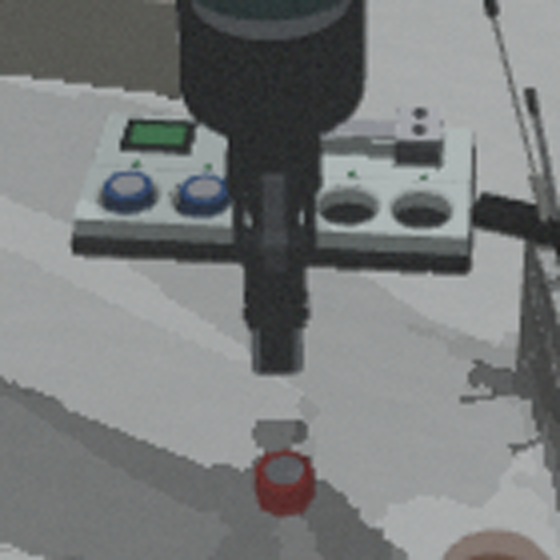

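All three loggers are seated; the plug has not moved (crop 285,483). Grasping the plug.

Call:
drive_tool --increments '[0,0.002,0.15,0,0,0.002,0.28,0,0,0.002,0.36,0,0,0.002,0.36,0,0,0.002,0.36,0]'

```text
time: 28.18
eef_pos: [0.546, -0.4167, 0.0088]
orientation: [[1.0, -0.001, 0.002], [-0.001, -1.0, -0.001], [0.002, 0.001, -1.0]]
ft_force: [0.1, -0.6, -0.5]
opening: 0.05
finger_force: 0.0
```

Call:
drive_tool --increments '[0,0,0,0,0,0,0,0,0,0,0,0,0,0,0,0,0,0,0,0]' --hand 10

```text
time: 28.8
eef_pos: [0.5459, -0.4172, 0.0094]
orientation: [[1.0, -0.002, 0.002], [-0.002, -1.0, -0.002], [0.002, 0.002, -1.0]]
ft_force: [-0.1, 1.3, 5.6]
opening: 0.0237
finger_force: 58.6
```

Call:
drive_tool --increments '[0,0,-0.1,0,0,0,-0.35,0,0,0,-0.6,0,0,0,-0.6,0,0,0,-0.6,0]'

```text
time: 29.42
eef_pos: [0.5447, -0.4162, 0.1578]
orientation: [[1.0, -0.001, 0.0], [-0.001, -1.0, 0.0], [0.0, -0.0, -1.0]]
ft_force: [-0.1, 0.9, -0.9]
opening: 0.0239
finger_force: 58.9
```

```bash
python3 - <<'E'
from h import *
held("red")
E
```

```text
tcp [ 0.5447 -0.4162  0.1578] open 0.0239 ff 58.94157886505127 t 29.425
```

Call:
drive_tool --increments '[0.02,-0.2,0,0,0.05,-0.45,0,0,0.103,-0.7,0,0,0.103,-0.8,0,0]'

```text
time: 30.02
eef_pos: [0.5715, -0.2104, 0.1557]
orientation: [[1.0, 0.004, -0.002], [0.005, -1.0, 0.004], [-0.002, -0.004, -1.0]]
ft_force: [1.2, -0.3, -0.9]
opening: 0.0237
finger_force: 59.0
```

Call:
drive_tool --increments '[0,-0.25,0,0,0,-0.5,0,0,0,-0.75,0,0,0,-0.8,0,0]'

```text
time: 30.52
eef_pos: [0.5701, -0.0098, 0.1559]
orientation: [[1.0, 0.007, -0.004], [0.007, -1.0, 0.003], [-0.004, -0.003, -1.0]]
ft_force: [-0.5, -1.1, -0.7]
opening: 0.0235
finger_force: 59.1
```

Call:
drive_tool --increments '[0,-0.25,0,0,0,-0.5,0,0,0,-0.7,0,0,0,-0.77,0.1,0,0,-0.77,0.25,0,0,-0.77,0.36,0,0,-0.77,0.36,0,0,-0.77,0.36,0]'

```text
time: 31.52
eef_pos: [0.5722, 0.1754, 0.0678]
orientation: [[1.0, -0.002, 0.0], [-0.002, -1.0, -0.0], [0.0, 0.0, -1.0]]
ft_force: [0.1, 0.5, 0.3]
opening: 0.0236
finger_force: 59.1
```

```bash
python3 - <<'E'
from h import *
cv2.imwrite("pics/s12.png",held("red"))
print(proj("side",[.5714,.1755,.022]),proj("side",[.5714,.1755,.07]))
E
```

```text
tcp [0.5722 0.1754 0.0678] open 0.0236 ff 59.09917652606964 t 31.525
[307.32380654 203.50924015] [307.21070284 188.40576126]
```

View pics/s12.png

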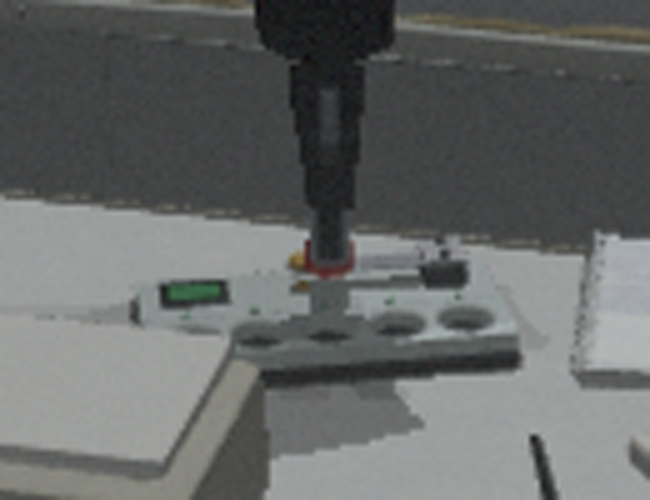

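The plug is centred at column 330, the same as the pocket. Lowering.

Call:
drive_tool --increments '[-0.002,0,0.06,0,-0.002,0,0.1,0,-0.002,0,0.13,0,-0.002,0,0.14,0,-0.002,0,0.14,0]'

```text
time: 32.25
eef_pos: [0.5711, 0.176, 0.0323]
orientation: [[1.0, -0.001, -0.0], [-0.001, -1.0, -0.0], [-0.0, 0.0, -1.0]]
ft_force: [-0.4, 0.1, -1.3]
opening: 0.0237
finger_force: 59.1
```

Call:
drive_tool --increments '[0,0,0.01,0,0,0,0.018,0,0,0,0.026,0,0,0,0.026,0]'

```text
time: 32.75
eef_pos: [0.5713, 0.1754, 0.0259]
orientation: [[1.0, -0.002, 0.0], [-0.002, -1.0, -0.001], [0.0, 0.001, -1.0]]
ft_force: [0.7, -2.2, -0.7]
opening: 0.0233
finger_force: 59.1
```

Call:
drive_tool --increments '[0,0,0.006,0,0,0,0.006,0]'

```text
time: 33.0
eef_pos: [0.5713, 0.1755, 0.0245]
orientation: [[1.0, -0.002, 0.0], [-0.002, -1.0, -0.001], [0.0, 0.001, -1.0]]
ft_force: [0.5, -2.8, 0.6]
opening: 0.024
finger_force: 59.1
```

Call:
drive_tool --increments '[0,0,0,0,0,0,0,0,0,0,0,0,0,0,-0.1,0,0,0,-0.3,0,0,0,-0.6,0,0,0,-0.6,0,0,0,-0.6,0]' --hand 38

```text
time: 34.0
eef_pos: [0.5714, 0.1764, 0.1754]
orientation: [[1.0, -0.001, 0.002], [-0.001, -1.0, 0.001], [0.002, -0.001, -1.0]]
ft_force: [-1.3, 0.3, -0.7]
opening: 0.0384
finger_force: 0.0
```

```bash
python3 - <<'E'
from h import *
print(robot.state()["eef_pos"])
p,d=robot.grab_frame("side");q,e=robot.grab_frame("top")
for n,im in(("side",p),("top",q)):
  for c in("blue","red"):
    for b in blobs(n,im,d,c):
      if b[1][0]<15 and b[0][0]<.7: print(n,c,b[:3])
a=cv2.resize(p[180:320,240:360,::-1],None,fx=3.3,fy=4,interpolation=cv2.INTER_CUBIC)
b=cv2.resize(p[160:240,260:360,::-1],(400,560),interpolation=cv2.INTER_CUBIC)
cv2.imwrite("pics/s13.png",np.hstack([a,b]))
E
```

```text
[0.57139226 0.17639159 0.17536349]
side blue ([0.4609, -0.1967], [12, 10, 67], [261.5, 287.9])
side blue ([0.5032, -0.2019], [12, 10, 68], [280.3, 288.9])
side blue ([0.5421, -0.2051], [13, 11, 73], [297.8, 289.8])
side blue ([0.5982, -0.649], [14, 7, 78], [338.4, 476.4])
top blue ([0.5964, -0.6591], [8, 7, 43], [487.7, 238.9])
top blue ([0.5434, -0.2222], [9, 10, 49], [343.0, 252.6])
top blue ([0.504, -0.2184], [10, 10, 47], [341.3, 265.4])
top blue ([0.4634, -0.2132], [10, 9, 47], [339.4, 279.2])
```

View pics/s13.png

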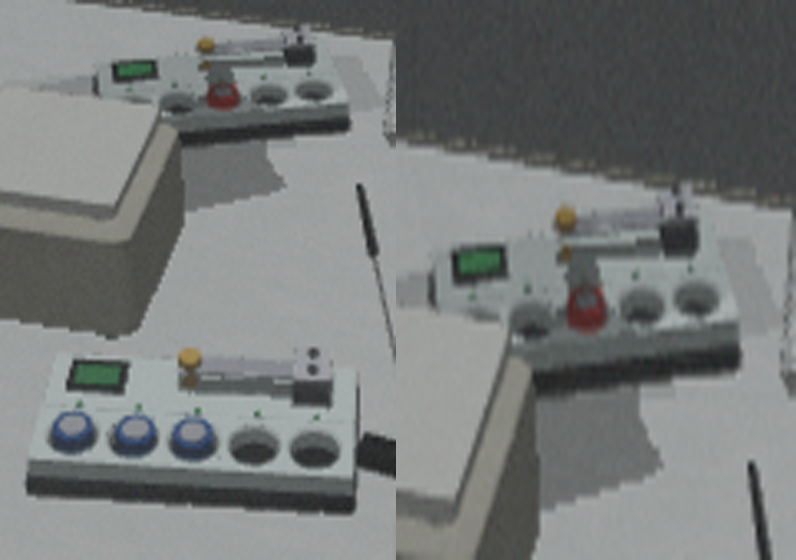

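The loggers are flat. The plug needs a height check, so I'm clearing the arm and reading depth.

Call:
drive_tool --increments '[0,0.25,-0.2,0,0,0.5,-0.2,0,0,0.75,-0.2,0,0,1,-0.2,0,0,1,-0.2,0,0,1,-0.2,0]'

```text
time: 34.85
eef_pos: [0.5699, -0.0748, 0.2229]
orientation: [[1.0, -0.004, -0.003], [-0.004, -1.0, 0.0], [-0.003, -0.0, -1.0]]
ft_force: [-0.6, 0.6, -0.1]
opening: 0.0379
finger_force: 0.0
```

```bash
python3 - <<'E'
from h import *
p,d=robot.grab_frame("top");c=robot.camera_info("top");T=np.linalg.inv(c["world_to_cam"]);K=np.array(c["mtx"])
vv,uu=np.mgrid[:480,:640];pts=np.stack([(uu-K[0,2])/K[0,0]*d,(vv-K[1,2])/K[1,1]*d,d,np.ones_like(d)],-1)@T.T
bench=None
for nm,x,y in(("L1",.5428,-.223),("L2",.5028,-.2185),("L3",.463,-.2135),("plug",.5714,.1755),("darkblue",.5964,-.6591),("docktop",.56,-.196),("docktopL",.585,.2)):
    r=np.hypot(pts[...,0]-x,pts[...,1]-y)<(.010 if "dock" not in nm else .006)
    q=pts[r];A=np.c_[q[:,0]-x,q[:,1]-y,np.ones(len(q))];s=np.linalg.lstsq(A,q[:,2],rcond=None)[0]
    print(nm,len(q),"z",np.median(q[:,2]).round(4),"range",q[:,2].min().round(4),q[:,2].max().round(4),"slope",s[:2].round(2),p[r].mean(0).round())
for b in blobs("top",p,d,"red"):
    if b[1][0]<15:print(b)
cv2.imwrite("pics/s14.png",np.hstack([cv2.resize(p[215:265,185:235,::-1],(400,400),interpolation=cv2.INTER_CUBIC),cv2.resize(p[214:264,463:513,::-1],(400,400),interpolation=cv2.INTER_CUBIC)]))
E
```

```text
L1 35 z 0.0245 range 0.0163 0.0297 slope [0.19 0.  ] [170. 181. 204.]
L2 36 z 0.0255 range 0.0194 0.0366 slope [-0.    0.02] [167. 179. 203.]
L3 37 z 0.0263 range 0.0186 0.0328 slope [0.03 0.18] [175. 185. 207.]
plug 37 z 0.0265 range 0.0116 0.0317 slope [0.28 0.21] [205. 163. 171.]
darkblue 48 z 0.0233 range -0.0071 0.0382 slope [ 1.   -0.83] [ 50.  64. 130.]
docktop 12 z 0.0227 range 0.0122 0.0264 slope [ 0.45 -0.03] [233. 239. 239.]
docktopL 12 z 0.023 range 0.0184 0.0318 slope [-0.66 -0.11] [224. 232. 232.]
([0.9395, 0.079], [13, 14, 102], [249.7, 124.4], [134.0, 52.0, 56.0])
([0.7658, -0.4546], [13, 12, 22], [422.0, 180.3], [120.0, 60.0, 43.0])
([0.7486, -0.4577], [7, 5, 16], [420.9, 187.8], [137.0, 60.0, 36.0])
([0.572, 0.1802], [10, 10, 41], [210.8, 239.4], [195.0, 90.0, 91.0])
```

View pics/s14.png

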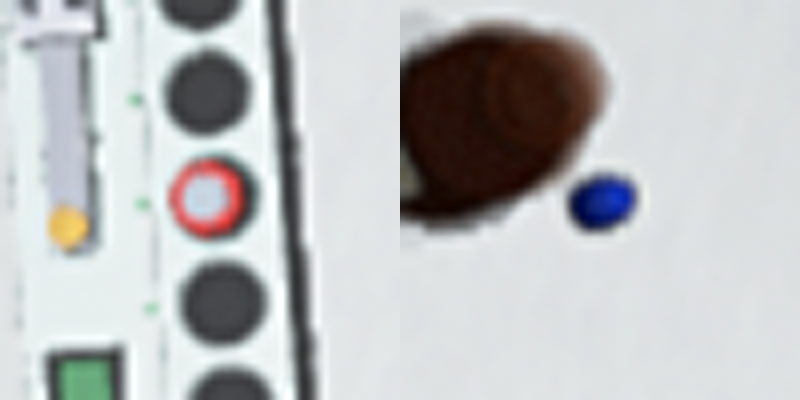

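The plug sits flat in its pocket with its top at about 26 mm, as expected. The dark blue thing is a small cap beside the bottle, not a logger.

```bash
python3 -c "
from cell import robot
print(robot.sign_off())"
```

```text
the job is handed in; nothing more can be done
None
```

The job is handed in: I pressed the left finger (slack), then the right (firm), all three blue loggers lie flat in the right dock, the red plug lies flat in the left dock, and I left the timer, stopper and pen alone.

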